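# Fit the second quarter-turn lock to the router pallet

## Robot

A 6-joint arm with a two-finger parallel gripper is mounted at the origin on the work surface. World frame = base frame: x ahead of the robot, y to its left, z up, the work surface at z = 0. Lengths are in m, angles in rad, forces in N, time in s.
With the tool pointing down it reaches from about 0.225 to 0.875 m from the base axis. Payload 3.4 kg.
Tool frame: the origin (TCP) lies where the fingers leave the gripper's body, on its centre line; the fingertips stand 73 mm ahead of it and the grasp point (between the pads) lies 54 mm ahead of it; x points along the fingers, y is the direction in which the jaws open and shut, and the axes are right-handed (so a half turn about x gives the same grasp; the last joint's range is limited). The gripper opens to 85 mm and grips with 20 to 120 N. Pads are 22 mm wide; open, the fingers measure 114 mm over their backs; the gripper's body (76 mm by 85 mm) begins 54 mm behind the grasp point. The pads swing forward as they close: fully open they stand 13 mm farther back than shut.
Start: joints at [-1.376, 0.276, 1.505, -0, 1.361, -0.121], TCP at [0.179, -0.547, 0.304] pointing down, gripper open.
Joint ranges: [-2.89, 2.89], [-0.75, 2.08], [0.22, 2.7], [-1.18, 4.32], [0.11, 2.71], [-2.7, 2.7]. Speed limits (rad/s): [2.57, 2.57, 3.14, 3.14, 3.14, 3.14].

## Interface

Orientations are given as a unit quaternion [w, x, y, z].
In Python, from rig import manip gives the robot as it stands.
- The arm moves only by the tool play_rows, never from a script. Its argument "steps" is a list of rows, each a list of 5 numbers: the closure, from 0 (fully open) to 1 (shut), then the shift along the tool's x, y, z as a fraction of full scale, then the turn about the tool's x as a fraction of full scale. In form: [[grip, tx, ty, tz, twist], ...]. A call has 1 to 20 rows; each row shifts and turns the commanded pose from where the row before left it, along the tool's axes as they then stand; what a row does not reach is not made up. Full scale, the value 1, is 0.03 m for a shift and 6 degrees for a turn. A row lasts 1/10 s, in which the tool goes at most 50 mm and 8.59 degrees, less where a joint would pass 70% of its speed; a pose out of reach is approached as far as the arm can. A call with a number of a shift or a turn outside -1 to 1 is refused whole. A call with a gripper value outside its range is refused whole. The fingers move at their own pace and stop on an object; "newtons" is the grip in N (left out, the last holds). Time passes only in rows, so rows that do not move let the fingers close. It gives the time, the measured TCP pose, the force and the opening at its end, in the units of the state.
- manip.get_state(): the state, without advancing time (a new reading comes with each control period).
- manip.get_image(name): name is "scene" or "top" or "wrist"; returns (picture, depth): 400x640x3 uint8, red, green, blue; 400x640 float32, m along the optical axis (not along the pixel's ray), 0 where there is no reading.
- manip.camera_model(name): a dict with "mtx" (3x3 intrinsics, pixels), "k1" (the pictures are not rectified: a ray, as slopes to the right and down, at radius r is drawn at 1 + k1 r^2 times it, then the intrinsics apply), "R" (3x3) and "t" (3): a world point X has camera coordinates R X + t. Camera axes: x right, y down, z forward; pixel columns grow to the right and rows downward; lengths in m; the calibration is good to about 2 mm. A picture is of the moment at which its call begins: read the wrist's pose just before it. camera_model takes no time and is no camera call; for the wrist camera it gives the pose at the moment of the call.
- manip.sign_off(): hands the job in, once; it reports no verdict.
Trained networks look in the newest picture that a camera, given by its name, has taken for a name from the list of things; names that differ only in an ending like _2 or _b are one class to them, and where a whole thing is asked for, a point or a joint stands for the part that bears it (a point fixed in the world has none). Each returns a list of dicts, best first, with "conf" (0 to 1); they miss things now and then, are a little off and sometimes report something else, mostly with a low value. They report only what shows in the picture. A call takes as long as a camera call. They do not tell look-alikes from the thing itself.
- manip.regions_of(camera, query): "mask" (400x640 bool, what is visible of it).
- manip.mark_of(camera, query): "location" ([x, y, z] in m, in the coordinates of the camera as it stood for that picture, good to about 4 mm: a listed point, or the origin of a listed thing).
The state is a dict: "clock": time; "qpos": joint angles; "qd": joint speeds; "effort": joint torques, N m; "position": TCP position; "ee_rot": TCP orientation; "contact_force": force on the tool from outside, world axes, zero at the start; "moment": the same for the moment, N m; "width": finger opening in m.
Only numpy, scipy, OpenCV 4.12 (cv2) and the standard library are available. Lean on these libraries where they do the work, as an engineer would, in place of code of your own. Each camera call takes 0.05 s, during which the arm holds its last target.

## Task

The router pallet is pinned by only one of its two orange-key locks. Take the spare lock out of its black holder, put its T-head down through the empty brass-rimmed slot, push the key gently down against its spring until you feel the head touch bottom, turn it a quarter turn clockwise, then let it up so the spring holds it locked, and let go. Do not press hard and leave the vials, the mouse and the white plaque where they are.

Things in the scene. Friction and masses are not known exactly. Their poses are not given: they have to be found in the camera images.
- lock: The loose lock, upright in its holder. Origin: grip point on its orange key, 104 mm above the table at the start. z up along the shank, x along the key and the T-head. Key 44 (x) x 14 (y) x 34 mm (z), from 12 mm above the origin to 22 mm below; under it a black hub, 26 mm across, to 34 mm below. Rigid, 0.09 to 0.18 kg. A half turn about z makes no difference. The fitted lock looks the same.
- collar_face (a point): Centre of the underside of the lock's steel spring collar (32 mm across): 59 mm below the lock's origin with the spring out. Under it a 9 mm shank with the T-head, 26 (x) x 10 (y) x 10 mm tall, its lowest 2.5 mm narrowed to 23 x 7 mm. The shank is screwed in by hand: the head's underside is 72 to 85 mm below the lock's origin, different each time, so find it by feel.
- collar (a joint): How far the spring collar is pushed up the shank (m): 0 spring fully out, 0.0195 fully in. It pushes back with 2 N plus 0.4 N per mm. At the start and while the lock just stands in a slot it stays at 0; properly locked and let go it reads about 0.001 to 0.014, by the shank's setting.
- slot (a point): Centre of the mouth of the empty slot, level with the pallet's top, 56 mm above the table; x along the slot, y across, z up. 28.5 mm (x) by 12.5 mm (y), 17 mm deep. Below that, 17 to 20 mm under the top, ribs leave a 13 mm wide seat across the slot (along y). The head turns freely only below the ribs, its upper face more than 20 mm under the pallet's top.
- receiver: Steel receiver under the slot; origin at the centre of its hard floor, 32 mm below the pallet's top, z up. With the 10 mm tall head on it, the head clears the ribs by 2 mm. A stop ends the clockwise turn (from above) 5 degrees past the quarter turn; anticlockwise is blocked at once. Let up there, the head rises 5 mm from the floor into the seat and the spring holds it.
- fixture: Fixed set-up base with the dark pallet on top, 200 (x) x 170 (y) x 56 mm. Origin at the centre of the underside. The empty slot is at (0, -60) mm, the fitted lock at (0, +60) mm, parallel slots. Between them a grey workpiece 110 x 44 mm, 18 mm tall above the pallet; its side is 38 mm from the slot's centre.
- fitted (a point): Grip point of the lock already fitted at the pallet's other slot, 112 mm above the table, key across its slot, the way the loose one must end. Fixed: leave it.
- holder: Fixed black block, 74 mm (x) by 50 mm (y) by 45 mm tall, origin at the centre of its underside. The lock stands in its oblong pocket, 34 mm (x) by 18 mm (y) and 35 mm deep, with the collar resting on the block's top.
- vial1: Loose small clear vial with a blue cap, 21 mm across, 52 mm tall, in the black vial rack (110 by 45 by 28 mm); origin at its underside. Leave alone.
- vial2: The same with an orange cap, in the middle of the rack. Leave alone.
- vial3: The same with a blue cap. Leave alone.
- mouse: Loose black computer mouse, 105 by 60 mm, 33 mm tall, origin at its underside. Leave alone.
- plaque: Loose white plaque with a spade figure, 90 by 90 by 10 mm, lying flat, origin at its underside. Leave alone.
There are look-alikes about, which are no part of the job. Of the things like the lock, leave any that is purple; of the rest the smaller one is meant.

How it is judged:
By the outcome, as a careful person would: the job done as asked, in the order asked, and still so for the second after the job is handed in, with the robot touching nothing.
It also fails if it takes over 72 s, if anything falls off the work surface, if the arm or the gripper's body presses on something with over 40 N, if the wrist force passes 120 N, or if a joint passes its speed limit or range.

## Working session

There is one attempt and no reset: what is moved stays moved. The work goes in short steps, Python scripts to look and compute and a tool call to move; the robot and the scene stay as the last step left them, time stands still between calls to the robot, and variables do not carry over. Pictures are saved under pics/ and viewed, and the job is handed in when it is done.

Besides the shell and the picture viewer there is one more tool, called as name([rows], argument=value, ...), one row to a line, values as JSON. play_rows: Moves the arm, as the interface text tells. Its arguments: {"type":"object","properties":{"steps":{"type":"array","items":{"type":"array","items":{"type":"number"}}},"newtons":{"type":"number"}},"required":["steps"]}

```bash
ls; mkdir -p pics; cat > h.py <<'E'
from rig import manip
import numpy as np, cv2
def save(name,fn,crop=None,scale=1):
    im,d=manip.get_image(name); 
    np.savez('last_%s.npz'%name,im=im,d=d)
    o=im[:,:,::-1]
    if crop: x0,y0,x1,y1=crop; o=o[y0:y1,x0:x1]
    if scale!=1: o=cv2.resize(o,None,fx=scale,fy=scale,interpolation=cv2.INTER_CUBIC)
    cv2.imwrite('pics/'+fn,o); return im,d
def c2w(cam,p):
    return np.array(cam['R']).T@(np.array(p)-np.array(cam['t']))
def pix2cam(cam,u,v,z):
    K=np.array(cam['mtx']);k=cam['k1']
    xd=(u-K[0,2])/K[0,0];yd=(v-K[1,2])/K[1,1]
    rd=np.hypot(xd,yd);r=rd
    for _ in range(30): r=rd/(1+k*r*r)
    s=1/(1+k*r*r)
    return np.stack([xd*s*z,yd*s*z,z+0*xd],-1)
def pix2w(cam,u,v,z):
    u=np.asarray(u,float);v=np.asarray(v,float)
    P=pix2cam(cam,u,v,np.asarray(z,float))
    return (P-np.array(cam['t']))@np.array(cam['R'])
def w2pix(cam,X):
    c=np.array(cam['R'])@np.array(X)+np.array(cam['t']);a=c[:2]/c[2];r2=a@a
    a=a*(1+cam['k1']*r2);K=np.array(cam['mtx']);return K[0,0]*a[0]+K[0,2],K[1,1]*a[1]+K[1,2]
E
python3 - <<'E'
from h import *
print(manip.get_state())
for n in ['scene','top']:
    save(n,n+'0.png')
    cam=manip.camera_model(n); print(n,cam)
    for q in ['lock','slot','fitted','holder','fixture']:
        for r in manip.mark_of(n,q): print(q,round(r['conf'],2),c2w(cam,r['location']).round(4),np.round(w2pix(cam,c2w(cam,r['location']))))
save('wrist','wrist0.png')
E
```

```text
pics
{'clock': 0.0, 'qpos': array([-1.37598609e+00,  2.76610585e-01,  1.50614312e+00,  2.72710070e-05,
        1.36069639e+00, -1.20990348e-01]), 'qd': array([ 6.31670823e-05,  6.04011270e-05,  7.80501480e-04, -2.68134001e-04,
        2.56883254e-04,  1.33204263e-03]), 'effort': array([-1.31853203e-04, -4.16774011e+01, -2.45807719e+01, -4.71251551e-04,
        1.10948257e-02, -4.31742671e-05]), 'position': array([ 0.17851244, -0.54617104,  0.30302672]), 'ee_rot': array([-0.11053034, -0.69829531, -0.11184355,  0.69832494]), 'contact_force': array([0.52152658, 0.19873823, 0.19073972]), 'moment': array([-0.0032492 , -0.01327769, -0.0292774 ]), 'width': 0.08556530410782104}
scene {'mtx': array([[361.53486254,   0.        , 322.2906492 ],
       [  0.        , 361.53486254, 196.06125774],
       [  0.        ,   0.        ,   1.        ]]), 'k1': -0.014872835048640141, 'R': array([[-0.17662357,  0.98425914,  0.00616929],
       [ 0.63457655,  0.11866045, -0.76369647],
       [-0.75240729, -0.13097191, -0.645546  ]]), 't': array([ 0.12736386, -0.29165534,  1.25501104])}
lock 0.97 [0.5073 0
[... 440 characters left out ...]
    [  0.        ,   0.        ,   1.        ]]), 'k1': -0.07433852673744437, 'R': array([[-7.85592158e-04, -9.99995402e-01,  2.92909892e-03],
       [-9.80419744e-01,  1.93415750e-04, -1.96918990e-01],
       [ 1.96917518e-01, -3.02644443e-03, -9.80415387e-01]]), 't': array([-0.03978314,  0.6191719 ,  1.0648523 ])}
lock 0.73 [0.5037 0.3122 0.0836] [200. 235.]
lock 0.61 [0.4816 0.2201 0.1051] [230. 242.]
lock 0.5 [0.365  0.2143 0.0958] [231. 285.]
slot 0.95 [ 0.5511 -0.1592  0.0584] [364. 220.]
fitted 0.88 [ 0.5807 -0.0463  0.1086] [326. 207.]
holder 0.84 [ 0.4838  0.2221 -0.001 ] [238. 245.]
holder 0.55 [ 0.5465 -0.1599  0.0264] [363. 223.]
fixture 0.94 [ 0.5626 -0.1051  0.0055] [345. 219.]
```

View pics/scene0.png

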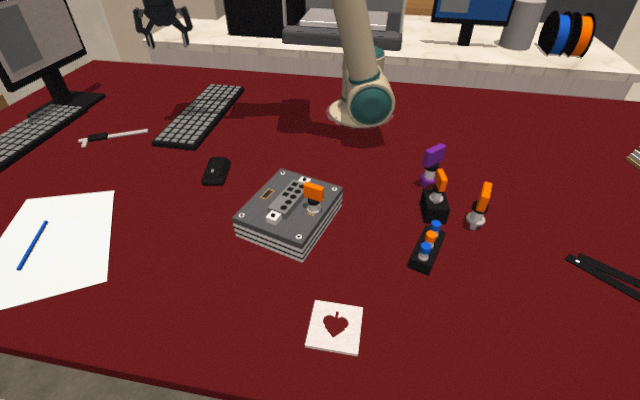

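View pics/top0.png

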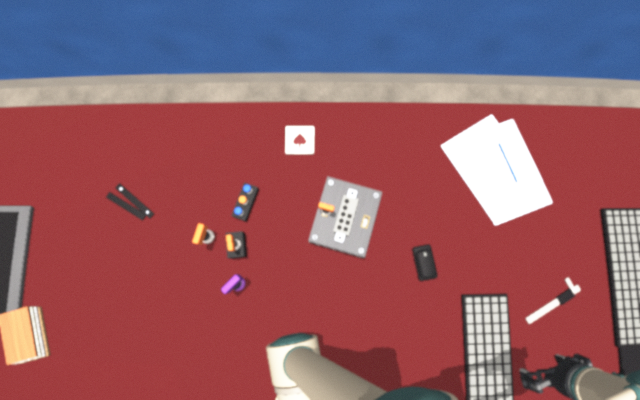

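```bash
python3 - <<'E'
from h import *
s=np.load('last_scene.npz')['im'][:,:,::-1];t=np.load('last_top.npz')['im'][:,:,::-1]
a=cv2.resize(s[130:240,390:520],None,fx=4,fy=4,interpolation=cv2.INTER_CUBIC)[:, :400*4]
b=cv2.resize(t[200:310,180:260],(320,440),interpolation=cv2.INTER_CUBIC)
cv2.imwrite('pics/crop1.png',cv2.resize(np.hstack([a,b]),None,fx=.9,fy=.9))
E
```

```text
(no output)
```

View pics/crop1.png

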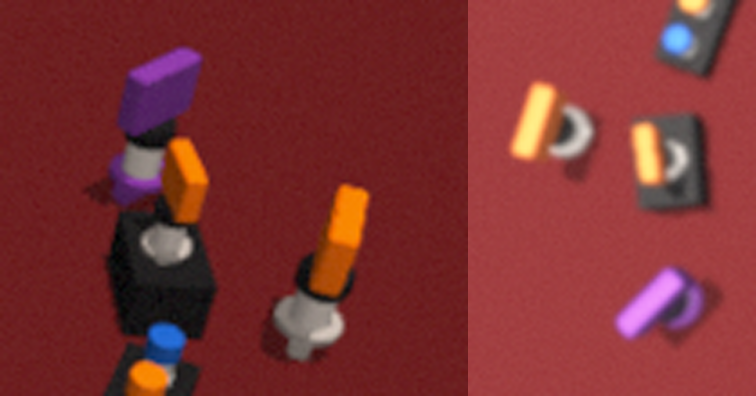

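Candidates in the scene picture are the purple lock (435,157), the orange lock in the black holder (441,185), a bigger orange lock standing free (485,200), and the fitted lock (314,192). The close crop shows the one in the holder is the smaller, non-purple one, so I choose it. The plaque is at (335,328) and the slot at (267,193).

```bash
cat >> h.py <<'E'
from scipy.spatial.transform import Rotation as Ro
def tool():
    s=manip.get_state();q=np.array(s['ee_rot']);R=Ro.from_quat([q[1],q[2],q[3],q[0]]).as_matrix()
    return s,np.array(s['position']),R
E
python3 - <<'E'
from h import *
s,p,R=tool();print(p,R.round(4))
for n in ['top','scene']:
    z=np.load(f'last_{n}.npz');im=z['im'].astype(int);d=z['d'];cam=manip.camera_model(n)
    org=(im[:,:,0]>150)&(im[:,:,1]<190)&(im[:,:,1]>60)&(im[:,:,2]<110)&(im[:,:,0]-im[:,:,2]>80)&(d>0)
    v,u=np.nonzero(org);W=pix2w(cam,u,v,d[v,u])
    for nm,c in [('lock',(.482,.222)),('fit',(.579,-.046))]:
        k=(np.hypot(W[:,0]-c[0],W[:,1]-c[1])<.04)&(W[:,2]>.08);P=W[k]
        t=P[P[:,2]>np.percentile(P[:,2],90)-.008] 
        r=cv2.minAreaRect((t[:,:2]*1000).astype(np.float32));print(n,nm,k.sum(),len(t),r,P[:,2].max())
    # pallet top
    v,u=np.mgrid[0:400,0:640];W=pix2w(cam,u,v,np.where(d>0,d,9))
    k=(np.abs(W[...,2]-.056)<.006)&(np.hypot(W[...,0]-.564,W[...,1]+.103)<.16);t=W[k]
    print(n,'pallet',cv2.minAreaRect((t[:,:2]*1000).astype(np.float32)),np.median(t[:,2]))
    k=(np.abs(W[...,2]-.045)<.005)&(np.hypot(W[...,0]-.482,W[...,1]-.222)<.06);t=W[k]
    print(n,'holder',k.sum(),cv2.minAreaRect((t[:,:2]*1000).astype(np.float32)))
E
```

```text
[ 0.17857635 -0.54661471  0.30396689] [[ 0.000e+00  3.105e-01 -9.506e-01]
 [-2.000e-04 -9.506e-01 -3.105e-01]
 [-1.000e+00  2.000e-04  0.000e+00]]
top lock 41 17 ((482.7916564941406, 218.66661071777344), (44.457183837890625, 9.29234790802002), 9.554442405700684) 0.11665097664198479
top fit 30 9 ((578.02197265625, -43.57453918457031), (41.79350280761719, 7.904110908508301), 59.725833892822266) 0.12667659929714944
top pallet ((564.8087158203125, -104.3673324584961), (170.23748779296875, 198.06549072265625), 73.7123794555664) 0.055104875171664416
top holder 277 ((482.35076904296875, 221.19590759277344), (74.69139862060547, 48.56074523925781), 5.714231491088867)
scene lock 134 95 ((482.68133544921875, 222.9197540283203), (43.94599533081055, 13.158777236938477), 11.962447166442871) 0.117027335887991
scene fit 286 136 ((583.5367431640625, -44.22041702270508), (42.86006164550781, 14.328128814697266), 75.28276062011719) 0.1251360526956437
scene pallet ((565.2785034179688, -102.4174575805664), (172.3647918701172, 203.28277587890625), 73.77325439453125) 0.05520682978546994
scene holder 386 ((483.06622314453125, 224.3092041015625), (76.6420669555664, 51.02346420288086), 6.446333885192871)
```

View pics/wrist0.png

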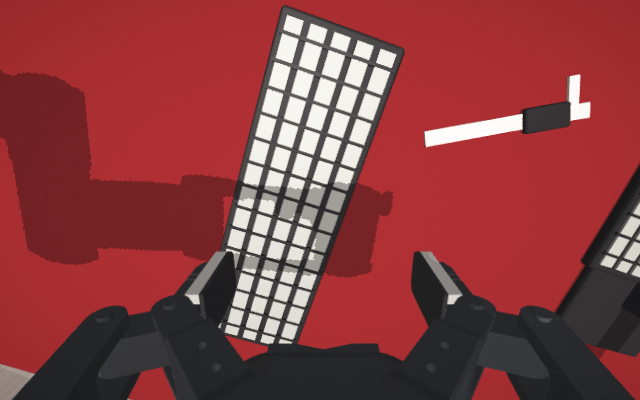

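play_rows([
  [0.3,0,-0.758,-0.628,0],
  [0.3,0,-0.758,-0.628,0],
  [0.3,0,-0.758,-0.628,0],
  [0.3,0,-0.758,-0.628,0],
  [0.3,0,-0.758,-0.628,0],
  [0.3,0,-0.758,-0.628,0],
  [0.3,0,-0.758,-0.628,0],
  [0.3,0,-0.758,-0.628,0],
  [0.3,0,-0.758,-0.628,0],
  [0.3,0,-0.758,-0.628,0],
  [0.3,0,-0.758,-0.628,0],
  [0.3,0,-0.758,-0.628,0],
  [0.3,0,-0.758,-0.628,0],
  [0.3,0,-0.758,-0.628,0],
  [0.3,0,-0.758,-0.628,0],
  [0.3,0,-0.758,-0.628,0],
  [0.3,0,-0.758,-0.628,0],
  [0.3,0,-0.758,-0.628,0],
  [0.3,0,-0.758,-0.628,0],
  [0.3,0,-0.758,-0.628,0],
], newtons=40)

```text
clock: 2.65
position: [0.3958, 0.004, 0.3042]
ee_rot: [0.111, 0.699, 0.111, -0.698]
contact_force: [1.4, 0.1, -0.8]
width: 0.0603
```

play_rows([
  [0.3,0,-0.758,-0.628,-0.5],
  [0.3,0,-0.758,-0.628,0],
  [0.3,0,-0.758,-0.628,0],
  [0.3,0,-0.758,-0.628,0],
  [0.3,0,-0.758,-0.628,0],
  [0.3,0,-0.758,-0.628,0],
  [0.3,0,0,0,-1],
  [0.3,0,0,0,-1],
  [0.3,0,0,0,-1],
  [0.3,0,0,0,-1],
  [0.3,0,0,0,-1],
  [0.3,0,0,0,-1],
  [0.3,0,0,0,-1],
  [0.3,0,0,0,-1],
  [0.3,0,0,0,-1],
  [0.3,0,0,0,-1],
  [0.3,0,0,0,-1],
  [0.3,0,0,0,-1],
  [0.3,0,0,0,-1],
  [0.3,0,0,0,-1],
])

```text
clock: 4.65
position: [0.4533, 0.1702, 0.304]
ee_rot: [0.562, 0.429, 0.562, -0.429]
contact_force: [-0.6, -0.2, -0.3]
width: 0.0596
```

play_rows([
  [0.3,0,0,0,-1],
  [0.3,0,0,0,-1],
  [0.3,0,0,0,-1],
  [0.3,0,0,0,-1],
  [0.3,0,0,0,-1],
  [0.3,0,0,0,-1],
  [0.3,0,0,0,-1],
  [0.3,0,0,0,-1],
  [0.3,0,0,0,-1],
  [0.3,0,0,0,-1],
  [0.3,0,0,0,-1],
  [0.3,0,0,0,-1],
  [0.3,0,0,0,-1],
  [0.3,0,0,0,-1],
  [0.3,0,0,0,0],
  [0.3,0,0,0,0],
])

```text
clock: 6.25
position: [0.4533, 0.1702, 0.3039]
ee_rot: [0.705, -0.055, 0.705, 0.055]
contact_force: [-0.1, -0.5, -0.7]
width: 0.0596
```

```bash
python3 - <<'E'
from h import *
s,p,R=tool();print(s['clock'],p,R.round(4),s['width'],s['qpos'])
cam=manip.camera_model('wrist');C=-np.array(cam['R']).T@cam['t']
print('cam pos in tool',R.T@(C-p),(R.T@np.array(cam['R']).T).round(3),cam['mtx'][0],cam['k1'])
save('wrist','w1.png')
for q in ['lock','holder']:
    for r in manip.mark_of('wrist',q): print(q,round(r['conf'],2),c2w(cam,r['location']).round(4),np.round(w2pix(cam,c2w(cam,r['location']))))
E
```

```text
6.25 [0.45328402 0.1702005  0.30394106] [[ 1.000e-04 -1.559e-01  9.878e-01]
 [-0.000e+00  9.878e-01  1.559e-01]
 [-1.000e+00 -1.000e-04  1.000e-04]] 0.059582133112298534 [ 2.15405537e-01  1.38430878e-01  1.68728301e+00 -6.88052998e-05
  1.31575867e+00 -1.51195261e+00]
cam pos in tool [-0.07081024  0.00015681 -0.07426906] [[-0.001 -0.291  0.957]
 [ 1.     0.     0.001]
 [-0.001  0.957  0.291]] [303.0950592    0.         323.05649184] -0.029468612068036408
lock 0.72 [0.4832 0.2244 0.1051] [373. 229.]
lock 0.63 [0.5061 0.3153 0.0963] [454. 258.]
lock 0.61 [0.3679 0.2166 0.0975] [390. 103.]
holder 0.65 [ 0.485   0.2205 -0.0019] [357. 198.]
holder 0.24 [0.6458 0.1936 0.0095] [318. 305.]
```

View pics/w1.png

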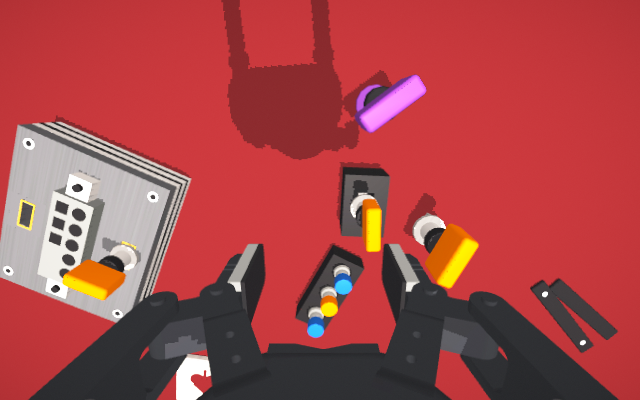

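```bash
cat > meas.py <<'E'
from h import *
def key(im,d,cam,c,ztop,rad=.045):
    im=im.astype(int)
    org=(im[:,:,0]-im[:,:,2]>90)&(im[:,:,1]>80)&(d>0)
    v,u=np.nonzero(org);W=pix2w(cam,u,v,d[v,u])
    k=(np.hypot(W[:,0]-c[0],W[:,1]-c[1])<rad)&(W[:,2]>.06);P=W[k]
    t=P[np.abs(P[:,2]-ztop)<.004]
    r=cv2.minAreaRect((t[:,:2]*1000).astype(np.float32));return k.sum(),len(t),np.percentile(P[:,2],[1,50,99]),r,np.median(t[:,2])
E
python3 - <<'E'
from meas import *
z=np.load('last_wrist.npz');cam=manip.camera_model('wrist')
print(key(z['im'],z['d'],cam,(.4835,.2225),.116))
print(key(z['im'],z['d'],cam,(.579,-.046),.124))
s,p,R=tool();im=z['im'];d=z['d']
v,u=np.mgrid[0:400,0:640];W=pix2w(cam,u,v,np.where(d>0,d,9))
k=(np.abs(W[...,2]-.045)<.004)&(np.hypot(W[...,0]-.482,W[...,1]-.222)<.06);t=W[k]
print('holder',k.sum(),cv2.minAreaRect((t[:,:2]*1000).astype(np.float32)),np.median(t[:,2]))
cv2.imwrite('pics/c2.png',cv2.resize(im[150:280,320:480,::-1],None,fx=5,fy=5,interpolation=cv2.INTER_CUBIC)[:600])
E
```

```text
(np.int64(867), 638, array([0.08787457, 0.11587957, 0.11787453]), ((480.3526611328125, 221.88278198242188), (43.598121643066406, 13.337529182434082), 11.127683639526367), np.float64(0.11630949175526051))
(np.int64(1586), 642, array([0.0923994 , 0.11583632, 0.12543255]), ((580.8948364257812, -44.423221588134766), (44.057437896728516, 15.738092422485352), 72.90351867675781), np.float64(0.12384057829697734))
holder 1686 ((480.6553039550781, 223.37771606445312), (74.94892120361328, 49.555206298828125), 6.548006057739258) 0.04562191952392035
```

View pics/c2.png

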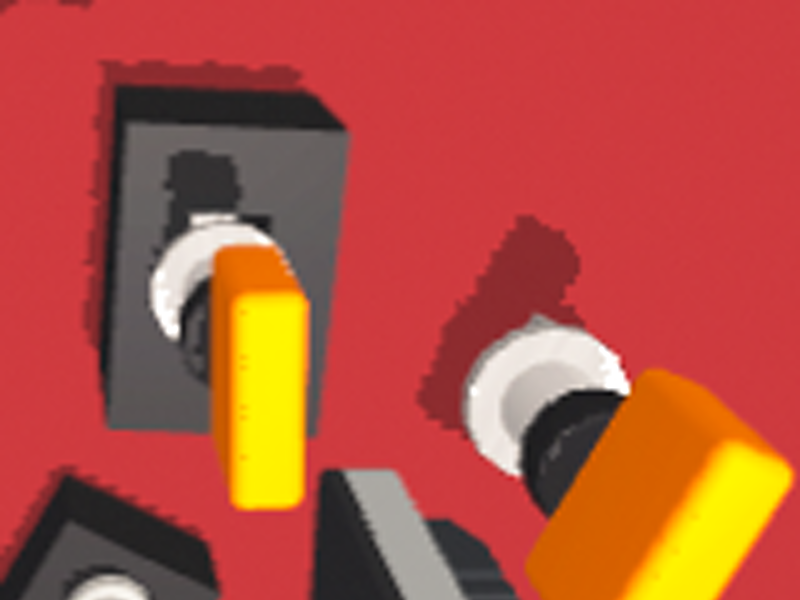

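play_rows([
  [0.3,0,0.39,0.296,0],
  [0.3,0.5,0.39,0.296,0],
  [0.3,0.5,0.39,0.296,0],
  [0.3,0.5,0.39,0.296,0],
  [0.3,0.5,0,0,-0.36],
  [0.3,0,0,0,0],
  [0.3,0,0,0,0],
])

```text
clock: 7.1
position: [0.4811, 0.2225, 0.2436]
ee_rot: [0.703, -0.069, 0.704, 0.069]
contact_force: [0.3, -1.3, -0.1]
width: 0.0603
```

```bash
python3 - <<'E'
from meas import *
s,p,R=tool();print(s['clock'],p,np.degrees(np.arctan2(R[1,1],R[0,1])),s['contact_force'])
cam=manip.camera_model('wrist')
im,d=save('wrist','w2.png')
for zt in [.116]:
  r=key(im,d,cam,(.481,.222),zt);print(r)
  c=np.array([*np.array(r[3][0])/1000,.116]);print('rel tool',(R.T@(c-p)).round(4),np.round(w2pix(cam,c)))
E
```

```text
7.1 [0.48114748 0.22249845 0.24356481] 101.22260355725189 [ 0.33232416 -1.345546   -0.10440243]
(np.int64(1338), 1165, array([0.08290888, 0.1162227 , 0.11804143]), ((480.29156494140625, 222.43524169921875), (43.25242614746094, 13.68298625946045), 10.853066444396973), np.float64(0.11637052265211403))
rel tool [ 1.276e-01  1.000e-04 -8.000e-04] [323. 217.]
```

View pics/w2.png

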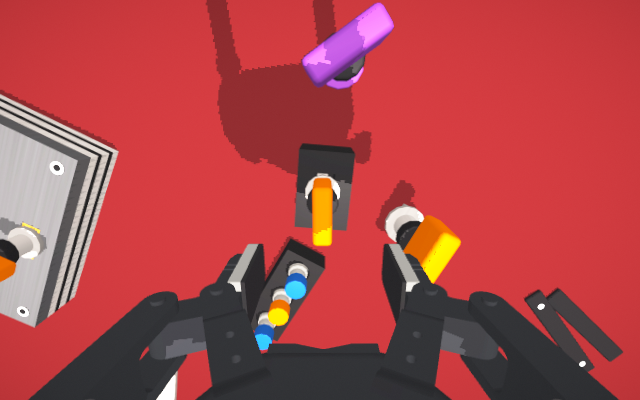

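```bash
python3 - <<'E'
from meas import *
s,p,R=tool();z=np.load('last_wrist.npz');im=z['im'].astype(int);d=z['d'];cam=manip.camera_model('wrist')
v,u=np.nonzero(((im[:,:,0]-im[:,:,2]>90)&(im[:,:,1]>80)&(d>0)));W=pix2w(cam,u,v,d[v,u])
k=np.hypot(W[:,0]-.506,W[:,1]-.314)<.05;P=W[k];T=(P-p)@R
print(P.min(0),P.max(0));print(T.min(0),T.max(0))
E
```

```text
[0.47769194 0.2988916  0.00077502] [0.53913387 0.3386179  0.11178415]
[0.13240756 0.06743029 0.01414535] [0.24342963 0.11060501 0.07390192]
```

play_rows([
  [0.3,0.7,0,-0.02,0.02],
  [0.3,0.7,0,0,0],
  [0.3,0.7,0,0,0],
  [0.3,0.5,0,0,0],
  [0.3,0.2,0,0,0],
  [0.3,0,0,0,0],
  [0.3,0,0,0,0],
])

```text
clock: 7.85
position: [0.4811, 0.2221, 0.1609]
ee_rot: [0.705, -0.068, 0.703, 0.069]
contact_force: [0.2, -0.5, -0.3]
width: 0.0597
```

```bash
python3 - <<'E'
from meas import *
s,p,R=tool();print(s['clock'],p,np.degrees(np.arctan2(R[1,1],R[0,1])),s['contact_force'],s['moment'])
cam=manip.camera_model('wrist')
im,d=save('wrist','w3.png')
r=key(im,d,cam,(.481,.222),.116);print(r)
c=np.array([*np.array(r[3][0])/1000,.116]);print('rel tool',(R.T@(c-p)).round(4))
E
```

```text
7.85 [0.48114316 0.2220647  0.16091696] 101.11615470050309 [ 0.16348177 -0.45285843 -0.34339732] [-0.02519334  0.09660288  0.04531287]
(np.int64(3335), 2729, array([0.08649587, 0.11620995, 0.11788167]), ((480.6759033203125, 222.03468322753906), (44.23434829711914, 14.033655166625977), 11.278587341308594), np.float64(0.11645025066824878))
rel tool [ 0.0449  0.0001 -0.0006]
```

View pics/w3.png

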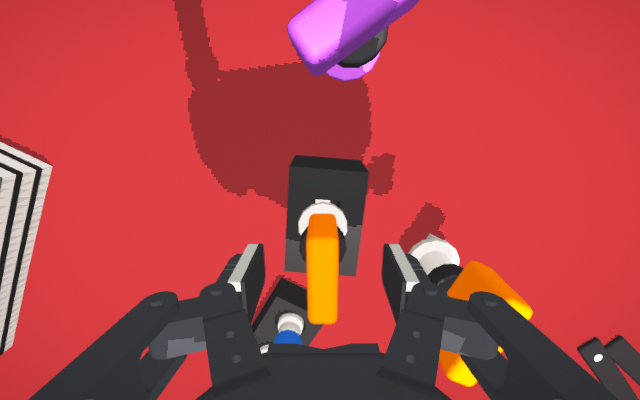

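The key sits at (322,268), centred between the pads and parallel to them, so I'm closing.

play_rows([
  [1,0,0,0,0],
  [1,0,0,0,0],
  [1,0,0,0,0],
  [1,0,0,0,0],
  [1,0,0,0,0],
  [1,0,0,0,0],
  [1,0,0,0,0],
  [1,0,0,0,0],
], newtons=45)

```text
clock: 8.7
position: [0.4805, 0.2219, 0.1599]
ee_rot: [0.704, -0.069, 0.704, 0.069]
contact_force: [0.9, -0.0, 1.4]
width: 0.0131
```

play_rows([
  [1,-0.3,0,0,0],
  [1,-0.5,0,0,0],
  [1,-0.7,0,0,0],
  [1,-0.7,0,0,0],
  [1,-0.5,0,0,0],
  [1,-0.3,0,0,0],
  [1,0,0,0,0],
])

```text
clock: 9.4
position: [0.4808, 0.2221, 0.2511]
ee_rot: [0.705, -0.068, 0.703, 0.069]
contact_force: [0.2, -0.2, -1.8]
width: 0.0134
```

```bash
python3 - <<'E'
from meas import *
s,p,R=tool();print(s['clock'],p,np.degrees(np.arctan2(R[1,1],R[0,1])),s['contact_force'],s['moment'],s['width'])
cam=manip.camera_model('wrist')
im,d=save('wrist','w4.png')
r=key(im,d,cam,p[:2],p[2]-.045);print(r)
c=np.array([*np.array(r[3][0])/1000,r[4]]);print('rel tool',(R.T@(c-p)).round(4))
E
```

```text
9.4 [0.48078425 0.22206738 0.25114768] 101.1360052977747 [ 0.150373   -0.19963006 -1.76114473] [0.00827559 0.00912846 0.00449152] 0.01339405995780138
(np.int64(3337), 2722, array([0.17823376, 0.20698138, 0.20898158]), ((481.1982421875, 222.3061981201172), (44.62514114379883, 13.873750686645508), 10.83384895324707), np.float64(0.20717499908149772))
rel tool [0.044  0.0001 0.0003]
```

View pics/w4.png

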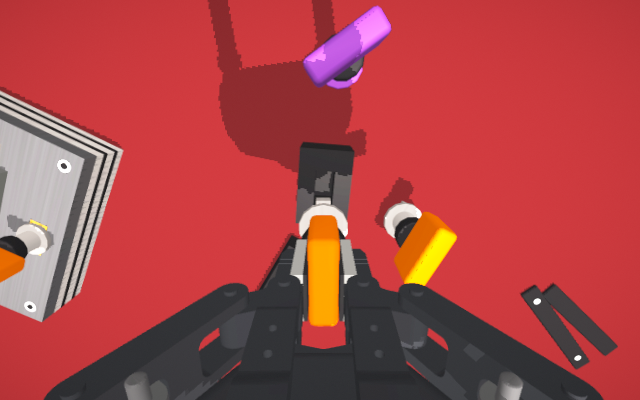

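play_rows([
  [1,-0.5,0,0,0],
  [1,-0.5,-0.3,0,0],
  [1,0,-0.9,0.07,0],
  [1,0,-0.97,0.07,0],
  [1,0,-0.97,0.07,0],
  [1,0,-0.97,0.07,0],
  [1,0,-0.97,0.07,0],
  [1,0,-0.97,0.07,0],
  [1,0,-0.97,0.07,0],
  [1,0,-0.97,0.07,0],
  [1,0,-0.97,0.07,0],
  [1,0,-0.97,0.07,0],
  [1,0,-0.97,0.07,0],
  [1,0,-0.97,0.07,0],
  [1,0,-0.97,0.07,0],
  [1,0,-0.97,0.07,0],
  [1,0,-0.7,0.03,0],
  [1,0,0,0,0.9],
])

```text
clock: 11.25
position: [0.5945, -0.2022, 0.2783]
ee_rot: [0.706, -0.034, 0.707, 0.033]
contact_force: [-0.2, 1.3, -0.9]
width: 0.0134
```

play_rows([
  [1,0,0,0,0.9],
  [1,0,0,0,0.9],
  [1,0,0,0,0.9],
  [1,0,0,0,0.9],
  [1,0,0,0,0.07],
  [1,0,0,0,0],
  [1,0,0,0,0],
])

```text
clock: 11.95
position: [0.5941, -0.1992, 0.2795]
ee_rot: [0.7, 0.1, 0.7, -0.1]
contact_force: [0.1, 1.0, -1.1]
width: 0.0136
```

```bash
python3 - <<'E'
from meas import *
s,p,R=tool();print(s['clock'],p,np.degrees(np.arctan2(R[1,1],R[0,1])),s['contact_force'],s['moment'],s['width'])
cam=manip.camera_model('wrist')
im,d=save('wrist','w5.png')
r=key(im,d,cam,p[:2],p[2]-.045,.03);print(r)
for q in ['slot','fixture','fitted','collar_face']:
    for r in manip.mark_of('wrist',q): print(q,round(r['conf'],2),c2w(cam,r['location']).round(4),np.round(w2pix(cam,c2w(cam,r['location']))))
print(key(im,d,cam,(.58,-.045),.124))
v,u=np.mgrid[0:400,0:640];W=pix2w(cam,u,v,np.where(d>0,d,9))
k=(np.abs(W[...,2]-.056)<.004)&(np.hypot(W[...,0]-.564,W[...,1]+.103)<.16);t=W[k]
print('pallet',cv2.minAreaRect((t[:,:2]*1000).astype(np.float32)),np.median(t[:,2]))
E
```

```text
11.95 [ 0.59406862 -0.19921238  0.27953271] 73.79295269923531 [ 0.0523327   1.01058672 -1.06164936] [ 0.03270878 -0.00022627  0.00436486] 0.013550645242763592
(np.int64(1782), 1782, array([0.23443611, 0.23580588, 0.23703312]), ((593.8768310546875, -198.80856323242188), (9.731430053710938, 41.36076736450195), 73.2112045288086), np.float64(0.2358058766631534))
slot 0.92 [ 0.5481 -0.1668  0.0569] [342. 130.]
fixture 0.57 [ 0.5634 -0.1062  0.0007] [394. 125.]
fitted 0.96 [ 0.5777 -0.0457  0.1151] [509. 129.]
fitted 0.62 [ 0.5971 -0.1995  0.1634] [323. 228.]
collar_face 0.87 [ 0.5934 -0.2018  0.1647] [318. 225.]
collar_face 0.33 [ 0.4268 -0.346   0.0063] [146.  64.]
(np.int64(994), 991, array([0.12286796, 0.12457256, 0.12635184]), ((580.87451171875, -45.759124755859375), (42.45457077026367, 12.749173164367676), 74.22340393066406), np.float64(0.12458115789622234))
pallet ((564.3831787109375, -102.35678100585938), (170.82186889648438, 201.1508331298828), 73.74259185791016) 0.056826486018124234
```

View pics/w5.png

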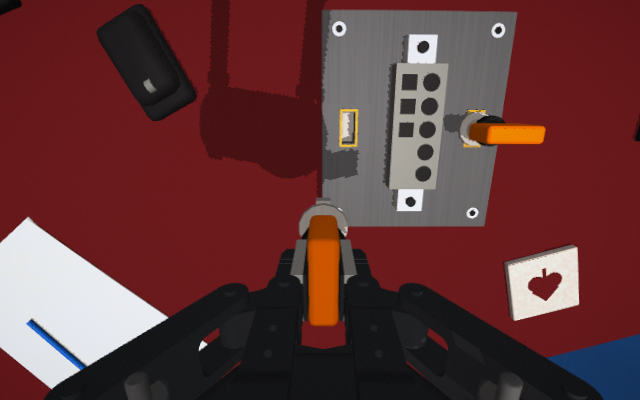

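```bash
cat >> meas.py <<'E'
def planepts(cam,u,v,z):
    C=-np.array(cam['R']).T@np.array(cam['t'])
    D=pix2w(cam,u,v,np.ones(np.shape(u)))-C
    return C+D*((z-C[2])/D[...,2])[...,None]
def rim(im,cam,uv,h=30):
    u0,v0=map(int,uv);i=im.astype(int)
    m=(i[:,:,0]-i[:,:,2]>50)&(i[:,:,0]>90)&(i[:,:,1]>.55*i[:,:,0])
    mm=np.zeros_like(m);mm[max(0,v0-h):v0+h,max(0,u0-h):u0+h]=m[max(0,v0-h):v0+h,max(0,u0-h):u0+h]
    v,u=np.nonzero(mm);P=planepts(cam,u.astype(float),v.astype(float),.056)
    return cv2.minAreaRect((P[:,:2]*1000).astype(np.float32)),len(u),(u.min(),u.max(),v.min(),v.max())
E
python3 - <<'E'
from meas import *
im=np.load('last_wrist.npz')['im'];cam=manip.camera_model('wrist')
print(rim(im,cam,(348,127),24))
im=np.load('last_top.npz')['im'];print(rim(im,manip.camera_model('top'),(365,222),12))
im=np.load('last_scene.npz')['im'];print(rim(im,manip.camera_model('scene'),(267,194),12))
im=np.load('last_wrist.npz')['im']
cv2.imwrite('pics/c5.png',cv2.resize(im[90:170,310:400,::-1],None,fx=6,fy=6,interpolation=cv2.INTER_CUBIC))
E
```

```text
(((547.9501342773438, -160.62606811523438), (17.70949363708496, 34.44285202026367), 73.89741516113281), 318, (np.int64(339), np.int64(358), np.int64(109), np.int64(146)))
(((544.71142578125, -171.18551635742188), (36.31699752807617, 48.88364028930664), 73.43836212158203), 33, (np.int64(361), np.int64(376), np.int64(215), np.int64(232)))
(((547.4100952148438, -160.11654663085938), (18.1190242767334, 37.51218795776367), 73.08260345458984), 52, (np.int64(261), np.int64(273), np.int64(188), np.int64(199)))
```

View pics/c5.png

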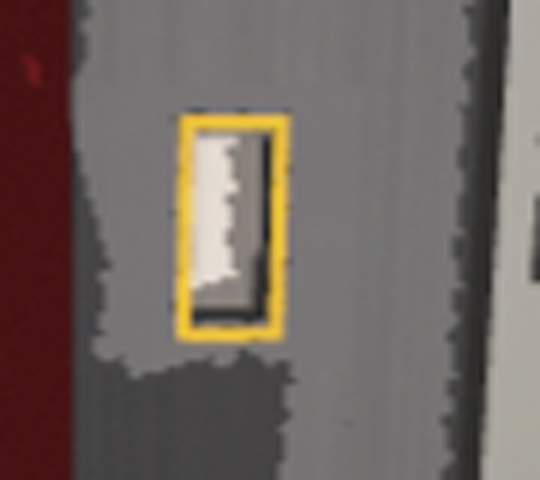

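play_rows([
  [1,0.7,0.27,-0.23,0],
  [1,0.7,0.27,-0.23,0],
  [1,0.7,0.27,-0.22,0],
  [1,0,0,0,0],
  [1,0,0,0,0],
  [1,0,0,0,0],
])

```text
clock: 12.8
position: [0.5826, -0.1712, 0.2184]
ee_rot: [0.701, 0.1, 0.699, -0.101]
contact_force: [0.2, -0.4, -1.3]
width: 0.0129
```

```bash
python3 - <<'E'
from meas import *
s,p,R=tool();print(s['clock'],p,np.degrees(np.arctan2(R[1,1],R[0,1])),s['contact_force'],s['moment'],s['width'])
cam=manip.camera_model('wrist')
im,d=save('wrist','w6.png')
print(key(im,d,cam,p[:2],p[2]-.045,.03))
uv=w2pix(cam,(.5478,-.1604,.056));print(uv)
r=rim(im,cam,uv,34);print(r)
c=np.array([*np.array(r[0][0])/1000,.056]);print('slot rel tool',(R.T@(c-p)).round(4))
ims,ds=save('scene','s6.png',(210,100,370,240),5)
z=cam
E
```

```text
12.8 [ 0.58257126 -0.17116713  0.21837419] 73.71210696296797 [ 0.24083942 -0.41695895 -1.30336754] [-0.00926269 -0.05357009  0.02125566] 0.01293428938785281
(np.int64(2056), 2056, array([0.17311436, 0.17459824, 0.17584982]), ((582.8717041015625, -170.74143981933594), (11.073474884033203, 42.23592758178711), 73.63388061523438), np.float64(0.17459824394507267))
(np.float64(323.54254637200825), np.float64(157.2848797458743))
(((547.8175659179688, -160.80372619628906), (16.91828155517578, 34.322509765625), 74.33433532714844), 387, (np.int64(312), np.int64(334), np.int64(135), np.int64(179)))
slot rel tool [ 0.1623  0.0003 -0.0368]
```

View pics/w6.png

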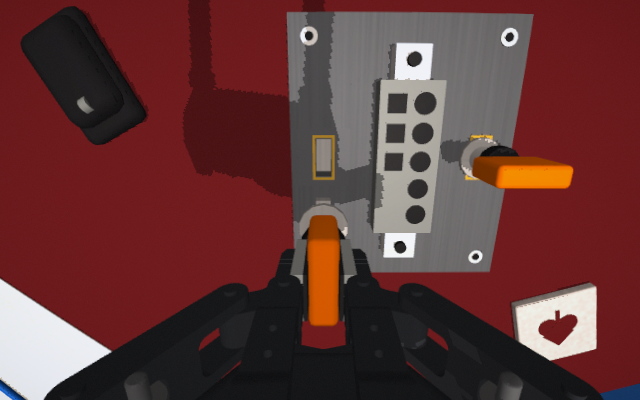

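View pics/s6.png

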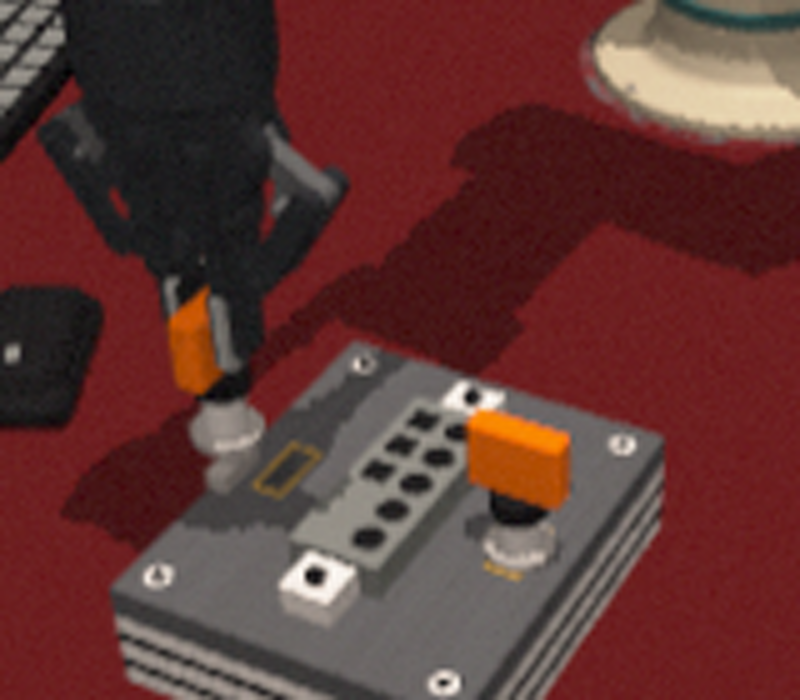

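```bash
python3 - <<'E'
from meas import *
s,p,R=tool();z=np.load('last_wrist.npz');im=z['im'];d=z['d'];cam=manip.camera_model('wrist')
for v in range(192,240,2):
    w=pix2w(cam,323.,float(v),d[v,323]);print(v,im[v,323],((w-p)@R*1000).round(1))
v,u=np.mgrid[190:250,290:360];T=(pix2w(cam,u,v,d[190:250,290:360])-p)@R
k=(T[...,0]>.1)&(T[...,0]<.15);t=T[k]*1000
for a in range(104,146,3):
    q=t[(t[:,0]>=a)&(t[:,0]<a+3)]
    if len(q):print(a,len(q),q[:,1].min().round(1),q[:,1].max().round(1),q[:,2].min().round(1),q[:,2].max().round(1))
cv2.imwrite('pics/c6.png',cv2.resize(im[130:250,280:370,::-1],None,fx=5,fy=5,interpolation=cv2.INTER_CUBIC))
E
```

```text
192 [73 72 72] [160.9   0.3  -9.5]
194 [73 72 72] [162.2   0.3  -7.5]
196 [73 72 72] [161.6   0.3  -6. ]
198 [92 87 83] [133.2   0.3 -12.9]
200 [104  98  93] [129.2   0.3 -12.6]
202 [143 135 130] [128.2   0.3 -11.5]
204 [95 89 86] [110.4   0.3 -15.8]
206 [141 133 127] [109.8   0.3 -14.7]
208 [140 133 127] [108.6   0.3 -13.8]
210 [141 132 126] [109.7   0.3 -12.1]
212 [142 133 127] [109.1   0.3 -10.9]
214 [138 130 124] [110.2   0.3  -9.2]
216 [138  58   0] [ 72.5   0.3 -21.7]
218 [138  58   0] [ 70.2   0.3 -21.5]
220 [140  59   0] [ 66.6   0.3 -21.8]
222 [141  59   0] [ 64.    0.3 -21.8]
224 [140  59   0] [ 62.2   0.3 -21.5]
226 [142  60   0] [ 58.8   0.3 -21.9]
228 [142  60   0] [ 56.7   0.3 -21.7]
230 [144  60   0] [ 55.5   0.3 -21.3]
232 [143  60   0] [ 53.6   0.3 -21.1]
234 [143  60   0] [ 50.9   0.3 -21.3]
236 [144  61   0] [ 48.8   0.3 -21.3]
238 [152  64   0] [ 45.4   0.3 -21.9]
104 1 -8.5 -8.5 -2.6 -2.6
107 413 -14.5 15.7 -15.3 5.0
110 267 -15.2 15.9 -16.0 6.1
113 18 -11.3 13.2 -15.4 -9.2
125 16 -4.5 5.1 -13.1 -10.9
128 45 -4.6 5.1 -13.1 -10.5
131 20 -3.9 5.2 -13.2 -12.6
134 1 3.8 3.8 -12.6 -12.6
```

View pics/c6.png

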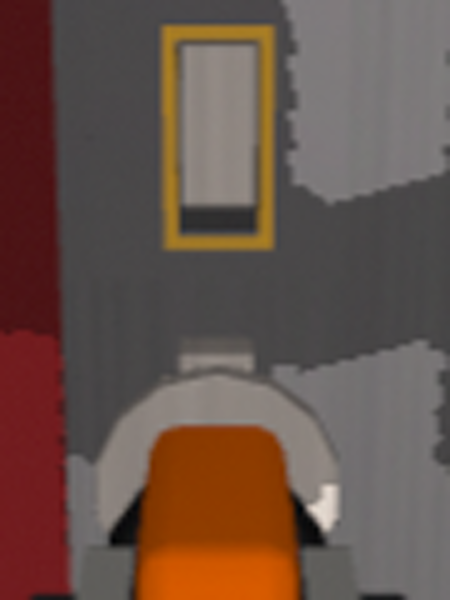

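play_rows([
  [1,0,0,-0.62,0],
  [1,0,0,-0.61,0],
  [1,0.4,0,0,0],
  [1,0,0,0,0],
  [1,0,0,0,0],
  [1,0,0,0,0],
])

```text
clock: 13.5
position: [0.547, -0.1604, 0.2051]
ee_rot: [0.7, 0.1, 0.7, -0.1]
contact_force: [0.4, -0.2, -0.9]
width: 0.0129
```

```bash
python3 - <<'E'
from meas import *
s,p,R=tool();print(s['clock'],p,np.degrees(np.arctan2(R[1,1],R[0,1])),s['contact_force'],s['moment'],s['width'])
c=np.array([.54785,-.1607,.056]);print('slot rel tool',(R.T@(c-p)).round(4))
im,d=save('wrist','w7.png',(260,130,390,260),4)
ims,ds=save('scene','s7.png',(220,130,330,230),7)
E
```

```text
13.5 [ 0.54698308 -0.1604382   0.20505636] 73.70901700203939 [ 0.36148978 -0.1671532  -0.92322626] [-0.00151592  0.0648601   0.0219459 ] 0.012948601064813828
slot rel tool [0.1491 0.     0.0007]
```

View pics/w7.png

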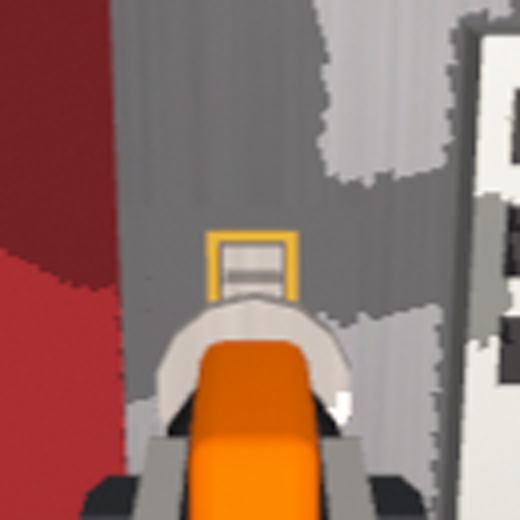

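View pics/s7.png

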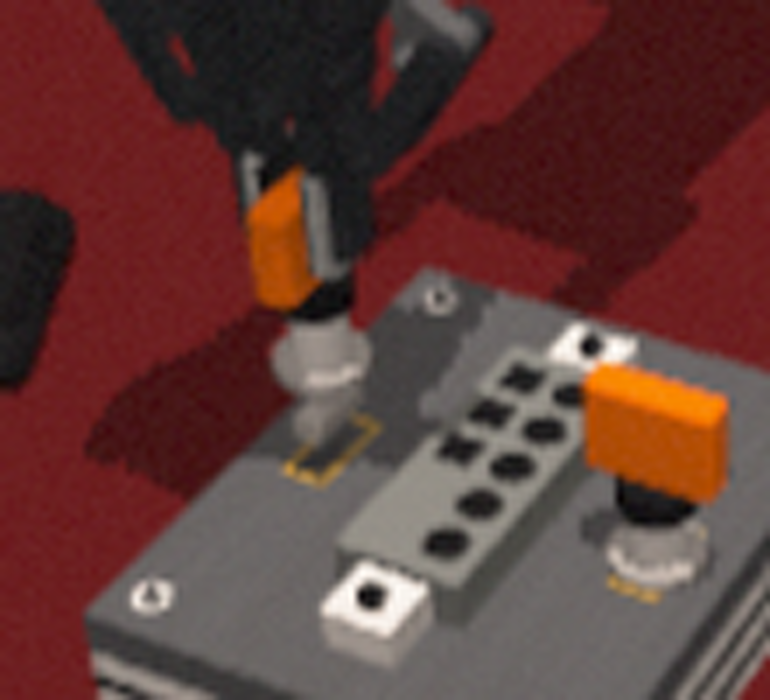

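play_rows([
  [1,0.15,0,0.02,0],
  [1,0.1,0,0,0],
  [1,0.1,0,0,0],
  [1,0.08,0,0,0],
  [1,0.05,0,0,0],
  [1,0,0,0,0],
])

```text
clock: 14.2
position: [0.5465, -0.1601, 0.1902]
ee_rot: [0.7, 0.1, 0.7, -0.1]
contact_force: [-0.4, -0.4, -1.4]
width: 0.0131
```

```bash
python3 - <<'E'
from meas import *
s,p,R=tool();print(s['clock'],p,s['contact_force'],s['moment'],s['width'])
c=np.array([.54785,-.1607,.056]);print('slot rel tool',(R.T@(c-p)).round(4))
E
```

```text
14.2 [ 0.54647462 -0.16008449  0.19023328] [-0.44511    -0.4388928  -1.39733363] [-0.01016176  0.02211077  0.01527573] 0.013127434950142057
slot rel tool [ 0.1342 -0.0002  0.0015]
```

```bash
python3 - <<'E'
from meas import *
im,d=save('wrist','w8.png',(260,130,390,260),4)
for _ in range(4):
    s,p,R=tool();print(p,s['contact_force'].round(2)); manip.get_image('top')
cam=manip.camera_model('wrist')
uv=w2pix(cam,(.54785,-.1607,.056))
i=im.astype(int)
# far rim end in tool frame
for u in (318,323,328):
  for v in range(180,205,1): print(v,im[v,u],((planepts(cam,np.array([float(u)]),np.array([float(v)]),.056)[0]-p)@R*1000).round(1)) if u==323 else 0
E
```

```text
[ 0.54654344 -0.16011386  0.19039578] [ 0.55 -0.18 -1.07]
[ 0.54660642 -0.16015151  0.19052288] [ 0.7  -0.41 -1.03]
[ 0.54663668 -0.16015619  0.19061188] [-0.28 -0.55 -1.59]
[ 0.5466332  -0.16018229  0.19066177] [ 0.8   0.53 -1.77]
180 [108 105 107] [134.7   0.3 -25.5]
181 [107 105 106] [134.7   0.3 -24.8]
182 [108 105 106] [134.7   0.3 -24.1]
183 [109 106 107] [134.7   0.3 -23.4]
184 [108 104 105] [134.7   0.3 -22.6]
185 [108 105 106] [134.7   0.3 -21.9]
186 [108 106 107] [134.7   0.3 -21.2]
187 [110 106 108] [134.7   0.3 -20.5]
188 [111 108 109] [134.7   0.3 -19.7]
189 [111 108 109] [134.7   0.3 -19. ]
190 [111 109 109] [134.7   0.3 -18.3]
191 [110 108 109] [134.7   0.3 -17.6]
192 [110 108 109] [134.7   0.3 -16.8]
193 [111 108 109] [134.7   0.3 -16.1]
194 [199 155  79] [134.7   0.3 -15.4]
195 [229 178  58] [134.7   0.3 -14.6]
196 [232 181  56] [134.7   0.3 -13.9]
197 [133 119 105] [134.7   0.3 -13.2]
198 [129 124 120] [134.7   0.3 -12.4]
199 [138 131 126] [134.7   0.3 -11.7]
200 [155 146 140] [134.7   0.3 -10.9]
201 [205 194 185] [134.7   0.3 -10.2]
202 [209 199 190] [134.7   0.3  -9.5]
203 [147 140 134] [134.7   0.3  -8.7]
204 [141 133 129] [134.7   0.3  -8. ]
```

View pics/w8.png

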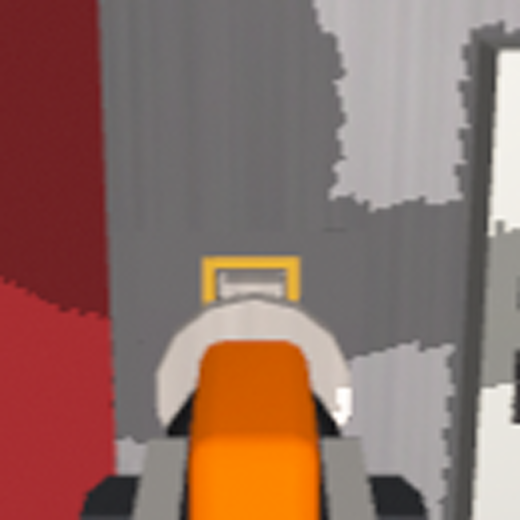

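play_rows([
  [1,0,0,0.03,0],
  [1,0.1,0,0,0],
  [1,0.1,0,0,0],
  [1,0.1,0,0,0],
  [1,0,0,0,0],
])

```text
clock: 14.95
position: [0.5471, -0.1602, 0.1808]
ee_rot: [0.7, 0.1, 0.7, -0.1]
contact_force: [0.1, -0.2, -1.6]
width: 0.0132
```

```bash
python3 - <<'E'
from meas import *
for _ in range(3):
    s,p,R=tool();print(s['clock'],p,s['contact_force'].round(2),s['moment'].round(3)); 
    im,d=save('wrist','w9.png',(260,130,390,260),4)
c=np.array([.54785,-.1607,.056]);print('slot rel tool',(R.T@(c-p)).round(4))
E
```

```text
14.95 [ 0.54705148 -0.16024131  0.18079589] [ 0.07 -0.23 -1.6 ] [ 0.058  0.015 -0.008]
15.0 [ 0.54720958 -0.16030103  0.18105635] [ 0.49  0.68 -1.54] [ 0.013 -0.009 -0.002]
15.05 [ 0.5473634  -0.16035409  0.18126497] [ 1.21  0.28 -1.39] [ 0.048 -0.016 -0.006]
slot rel tool [ 0.1253 -0.0002  0.0006]
```

View pics/w9.png

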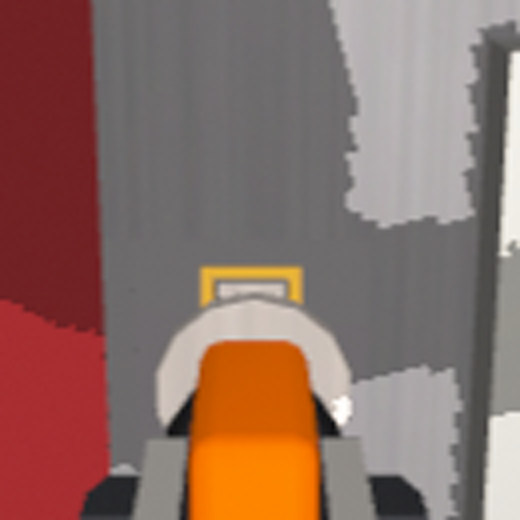

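play_rows([
  [1,0.1,0,0,0],
  [1,0.1,0,0,0],
  [1,0.1,0,0,0],
  [1,0,0,0,0],
  [1,0,0,0,0],
])

```text
clock: 15.6
position: [0.5474, -0.1604, 0.1723]
ee_rot: [0.7, 0.1, 0.7, -0.1]
contact_force: [0.1, -0.5, -0.5]
width: 0.0133
```

play_rows([
  [1,0.1,0,0,0],
  [1,0,0,0,0],
  [1,0,0,0,0],
])

```text
clock: 15.9
position: [0.5477, -0.1605, 0.1699]
ee_rot: [0.7, 0.1, 0.7, -0.1]
contact_force: [-0.2, -0.1, 1.4]
width: 0.0133
```

play_rows([
  [1,0.06,0,0,0],
  [1,0,0,0,0],
  [1,0,0,0,0],
])

```text
clock: 16.2
position: [0.5477, -0.1606, 0.1679]
ee_rot: [0.7, 0.1, 0.7, -0.1]
contact_force: [0.6, -0.4, 2.4]
width: 0.0135
```

play_rows([
  [1,0.06,0,0,0],
  [1,0,0,0,0],
  [1,0,0,0,0],
])

```text
clock: 16.5
position: [0.5477, -0.1605, 0.1661]
ee_rot: [0.7, 0.1, 0.7, -0.1]
contact_force: [0.5, -1.2, 3.0]
width: 0.0132
```

play_rows([
  [1,0.06,0,0,0],
  [1,0,0,0,0],
  [1,0,0,0,0],
])

```text
clock: 16.8
position: [0.5477, -0.1605, 0.1642]
ee_rot: [0.7, 0.1, 0.7, -0.1]
contact_force: [0.7, 0.1, 3.9]
width: 0.0128
```

play_rows([
  [1,0.03,0,0,0],
  [1,0,0,0,0],
  [1,0,0,0,0],
])

```text
clock: 17.1
position: [0.5477, -0.1605, 0.1633]
ee_rot: [0.7, 0.1, 0.7, -0.1]
contact_force: [1.8, -0.7, 4.6]
width: 0.0132
```

play_rows([
  [1,0.03,0,0,0],
  [1,0,0,0,0],
  [1,0,0,0,0],
])

```text
clock: 17.4
position: [0.5477, -0.1605, 0.1628]
ee_rot: [0.7, 0.1, 0.7, -0.1]
contact_force: [0.3, -0.1, 6.5]
width: 0.0131
```

play_rows([
  [1,0.02,0,0,0],
  [1,0,0,0,0],
  [1,0,0,0,0],
])

```text
clock: 17.7
position: [0.5477, -0.1606, 0.1628]
ee_rot: [0.7, 0.1, 0.7, -0.1]
contact_force: [-1.0, -0.7, 9.2]
width: 0.0131
```

Firm stop at TCP z 0.1628: the force rose from 4.6 to 9.2 N with almost no travel, which is the floor. I ease off slightly and turn clockwise.

play_rows([
  [1,-0.03,0,0,0],
  [1,0,0,0,0.4],
  [1,0,0,0,0.8],
  [1,0,0,0,0.8],
  [1,0,0,0,0.8],
  [1,0,0,0,0.8],
  [1,0,0,0,0],
])

```text
clock: 18.4
position: [0.5472, -0.16, 0.1628]
ee_rot: [0.668, 0.23, 0.669, -0.23]
contact_force: [-0.7, 0.2, 5.5]
width: 0.0134
```

```bash
python3 - <<'E'
from meas import *
s,p,R=tool();print(s['clock'],p,np.degrees(np.arctan2(R[1,1],R[0,1])),s['contact_force'].round(2),s['moment'].round(3)); 
im,d=save('wrist','w10.png')
print(key(im,d,manip.camera_model('wrist'),p[:2],p[2]-.045,.03))
E
```

```text
18.4 [ 0.54722618 -0.15998711  0.16278148] 52.02742515470214 [-0.72  0.17  5.47] [ 0.079 -0.119 -0.054]
(np.int64(3160), 2626, array([0.0899733 , 0.11862034, 0.12026685]), ((547.345947265625, -159.74691772460938), (12.950942039489746, 44.350074768066406), 52.07630157470703), np.float64(0.11881475351222223))
```

View pics/w10.png

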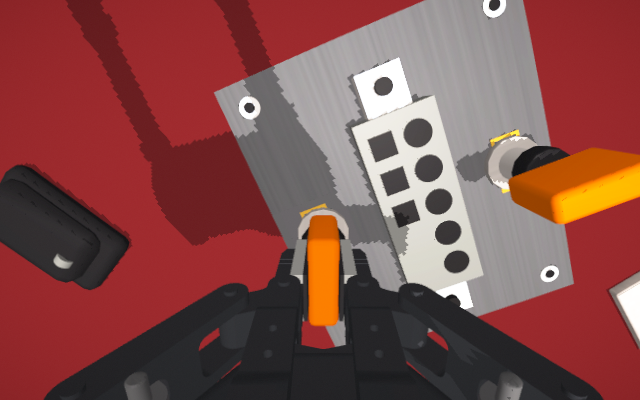

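play_rows([
  [1,0,0,0,0.8],
  [1,0,0,0,0.8],
  [1,0,0,0,0.8],
  [1,0,0,0,0.8],
  [1,0,0,0,0.8],
  [1,0,0,0,0.8],
  [1,0,0,0,0.8],
  [1,0,0,0,0],
])

```text
clock: 19.25
position: [0.5474, -0.16, 0.1628]
ee_rot: [0.573, 0.414, 0.574, -0.413]
contact_force: [-0.3, 0.6, 5.6]
width: 0.0131
```

play_rows([
  [1,0,0,0,0.8],
  [1,0,0,0,0.8],
  [1,0,0,0,0.8],
  [1,0,0,0,0.8],
  [1,0,0,0,0.8],
  [1,0,0,0,0.8],
  [1,0,0,0,0.8],
  [1,0,0,0,0.15],
  [1,0,0,0,0],
  [1,0,0,0,0],
])

```text
clock: 20.25
position: [0.5475, -0.1602, 0.1628]
ee_rot: [0.426, 0.565, 0.426, -0.565]
contact_force: [0.4, -0.1, 5.4]
width: 0.0134
```

```bash
python3 - <<'E'
from meas import *
s,p,R=tool();print(s['clock'],p,np.degrees(np.arctan2(R[1,1],R[0,1])),s['contact_force'].round(2),s['moment'].round(3)); 
im,d=save('wrist','w11.png')
print(key(im,d,manip.camera_model('wrist'),p[:2],p[2]-.045,.03))
E
```

```text
20.25 [ 0.54745899 -0.16015234  0.16281786] -15.991923197830005 [ 0.44 -0.15  5.39] [ 0.012 -0.141 -0.034]
(np.int64(2809), 2539, array([0.08998542, 0.11881733, 0.12033598]), ((547.3724975585938, -160.04022216796875), (44.25478744506836, 12.894211769104004), 74.12654113769531), np.float64(0.11891550160537419))
```

View pics/w11.png

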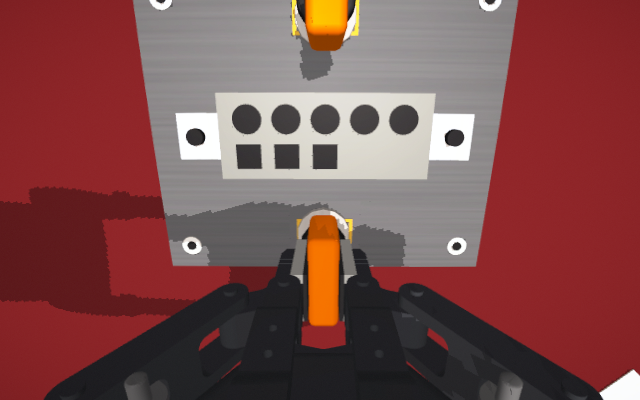

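play_rows([
  [1,-0.05,0,0,0],
  [1,-0.05,0,0,0],
  [1,-0.05,0,0,0],
  [1,0,0,0,0],
  [1,0,0,0,0],
])

```text
clock: 20.8
position: [0.5474, -0.1602, 0.167]
ee_rot: [0.425, 0.565, 0.426, -0.565]
contact_force: [1.1, -0.7, 2.5]
width: 0.0132
```

play_rows([
  [1,-0.02,0,0,0],
  [1,0,0,0,0],
  [1,0,0,0,0],
])

```text
clock: 21.1
position: [0.5473, -0.1603, 0.1676]
ee_rot: [-0.425, -0.565, -0.426, 0.565]
contact_force: [0.5, 1.0, 1.8]
width: 0.0134
```

play_rows([
  [1,-0.02,0,0,0],
  [1,0,0,0,0],
  [1,0,0,0,0],
])

```text
clock: 21.4
position: [0.5473, -0.1603, 0.1678]
ee_rot: [-0.425, -0.565, -0.426, 0.565]
contact_force: [1.7, 1.4, -1.7]
width: 0.0133
```

play_rows([
  [1,-0.02,0,0,0],
  [1,0,0,0,0],
  [1,0,0,0,0],
])

```text
clock: 21.7
position: [0.5472, -0.1603, 0.1679]
ee_rot: [-0.425, -0.564, -0.426, 0.565]
contact_force: [3.6, 0.7, -10.0]
width: 0.0132
```

The head has seated 5 mm up: z stops at 0.1678 and the force goes to a −10 N pull. I relax that pull and release.

play_rows([
  [1,0.03,0,0,0],
  [1,0,0,0,0],
  [0.4,0,0,0,0],
  [0.4,0,0,0,0],
  [0.4,0,0,0,0],
  [0.4,0,0,0,0],
  [0.4,0,0,0,0],
  [0.4,0,0,0,0],
])

```text
clock: 22.5
position: [0.5474, -0.1604, 0.1681]
ee_rot: [-0.426, -0.565, -0.426, 0.565]
contact_force: [-0.1, -0.6, 0.1]
width: 0.0513
```

```bash
python3 - <<'E'
from meas import *
s,p,R=tool();print(s['clock'],p,s['contact_force'].round(2),s['width'])
im,d=save('wrist','w12.png')
print(key(im,d,manip.camera_model('wrist'),p[:2],.124,.04))
E
```

```text
22.5 [ 0.54742196 -0.16042929  0.1681443 ] [-0.09 -0.63  0.1 ] 0.05130556176225752
(np.int64(2927), 2586, array([0.09561251, 0.123782  , 0.12537618]), ((547.1419677734375, -159.77906799316406), (44.00996780395508, 13.208337783813477), 74.01918029785156), np.float64(0.12389252443056861))
```

View pics/w12.png

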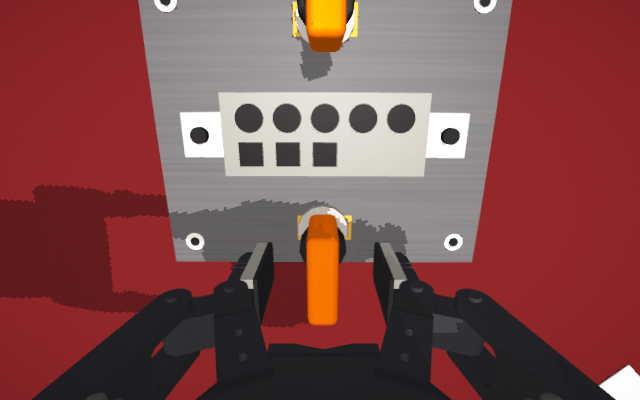

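Released. The key top is at 0.1239, the same height as the fitted one, and it is parallel to it. I raise the arm clear and check.

play_rows([
  [0.4,-0.2,0,0,0],
  [0.4,-0.6,0,0,0],
  [0.4,-0.9,0,0,0],
  [0.4,-0.9,0,0,0],
  [0.4,-0.9,0,0,0],
  [0.4,-0.7,0,0,0],
  [0.4,0,0,0,0],
  [0.4,0,0,0,0],
  [0.4,0,0,0,0],
])

```text
clock: 23.45
position: [0.5468, -0.1601, 0.2928]
ee_rot: [-0.425, -0.564, -0.426, 0.565]
contact_force: [0.1, -0.3, 0.0]
width: 0.0512
```

```bash
python3 - <<'E'
from meas import *
s,p,R=tool();print(s['clock'],p,s['contact_force'].round(2),s['qd'].round(3))
im,d=save('wrist','w13.png');cam=manip.camera_model('wrist')
print(key(im,d,cam,(.5475,-.160),.124,.04));print(key(im,d,cam,(.581,-.045),.124,.04))
save('scene','s13.png',(200,110,360,260),5)
cv2.imwrite('pics/s13.png',cv2.resize(cv2.imread('pics/s13.png'),(640,600)))
E
```

```text
23.45 [ 0.54677631 -0.16011476  0.29279762] [ 0.06 -0.27  0.02] [ 0.     0.006  0.007 -0.001 -0.001 -0.   ]
(np.int64(908), 806, array([0.09043255, 0.12359802, 0.12540384]), ((546.9960327148438, -159.90684509277344), (43.75015640258789, 13.268438339233398), 74.61994171142578), np.float64(0.12370853979197713))
(np.int64(1247), 1224, array([0.09096858, 0.12425619, 0.12621329]), ((581.1873779296875, -45.14418029785156), (44.34870529174805, 13.190531730651855), 73.73072052001953), np.float64(0.12427955084177772))
```

View pics/s13.png

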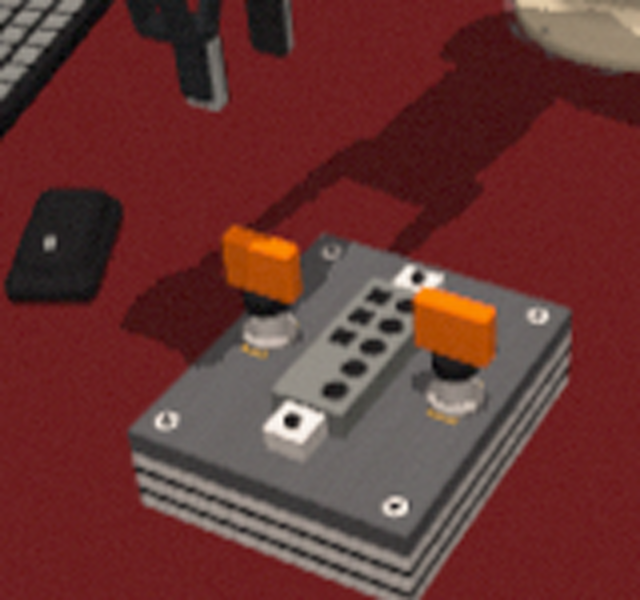

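View pics/w13.png

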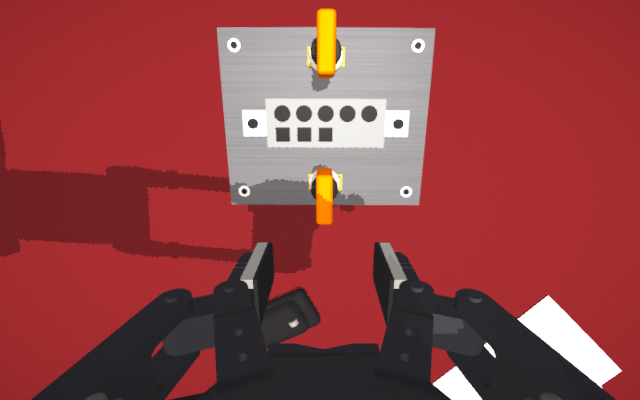

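Both keys stand upright, parallel and at the same height (loose lock at wrist pixel (324,197), fitted at (326,43)). The gripper is well clear, so I'm handing in.

```bash
python3 -c "
from rig import manip
print(manip.sign_off())"
```

```text
the job is handed in; nothing more can be done
None
```

The spare lock is fitted, locked and released in the empty slot, and the job was handed in at about 23.5 s of the 72 s allowed. I chose the smaller orange lock in the black holder, not the purple one or the bigger orange one.

- **Insertion:** I lowered the T-head through the slot and pushed down until it touched bottom. There the tool stopped moving and the force rose to about 9 N.
- **Turn and lock:** I eased off and turned the key 90° clockwise, with almost no resistance. When I let it up it rose 5.0 mm and held against a pull of up to 10 N while I checked the seat. I then relaxed the pull, opened the gripper and backed away.
- **Last checks:** The new key's top is at 123.7 mm, against 124.3 mm for the fitted lock. The two keys are parallel within about 1°, and the new key is within about 1 mm of the measured slot centre. The arm reads no contact.
- **What I didn't check:** I couldn't read the spring collar directly, so "locked" rests on the height, the 5 mm rise and the pull. I also didn't re-measure the vials, mouse or plaque. I never reached for them and felt no unexpected contact.

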